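# Seat the matching brass rail socket, flange down

## Robot

A 6-joint arm with a two-finger parallel gripper is mounted at the origin on the work surface. World frame = base frame: x ahead of the robot, y to its left, z up, the work surface at z = 0. Lengths are in m, angles in degrees, forces in N, time in s.
With the tool pointing down it reaches from about 0.275 to 0.825 m from the base axis. Payload 4.9 kg.
Tool frame: the origin (TCP) lies midway between the tips of the shut fingers; the grasp point (between the pads) lies 19 mm behind it; y points along the fingers, x is the direction in which the jaws open and shut, and the axes are right-handed (so a half turn about y gives the same grasp; the last joint's range is limited). The gripper opens to 85 mm and grips with 20 to 120 N. Pads are 22 mm wide; open, the fingers measure 114 mm over their backs; the gripper's body (76 mm by 85 mm) begins 54 mm behind the grasp point. The pads swing forward as they close: fully open they stand 13 mm farther back than shut.
Start: joints at [67.082, 18.69, -11.035, 60.275, 0, 82.311], TCP at [0.144, 0.531, 0.231] pointing down, gripper open.
Joint ranges: [-152.03, 152.03], [-55.5, 102.48], [-74.3, 77.21], [-110.64, 120.58], [-84.22, 78.4], [-180, 180]. Speed limits (degrees/s): [147.25, 147.25, 180, 180, 180, 180].

## Interface

Orientations are given as [roll, pitch, yaw] about the fixed x, y, z axes, in that order (R = Rz(yaw) Ry(pitch) Rx(roll)).
In Python, from rig import robot gives the robot as it stands.
- The arm moves only by the tool arm_command, never from a script. Its argument "moves" is a list that holds one entry, the list of rows, each a list of 6 numbers: the shift along the tool's x, y, z in units of 40 mm (1.0 is 40 mm), then the turn, a rotation vector about the tool's x, y, z in units of 8 degrees (1.0 is 8 degrees). A call has 1 to 8 rows; each row is the pose to reach, as a shift and turn from the pose measured when the call began, along the tool's axes at that moment; what a row does not reach only later rows make up. A row lasts 1/8 s, in which the tool goes at most 62.5 mm and 10.7 degrees, less where a joint would pass 70% of its speed; a pose out of reach is approached as far as the arm can. A call with a gripper value outside its range is refused whole. "fingers" is the opening, from -1 (shut) to 1 (fully open), set as the call begins (left out, the last holds). The fingers move at their own pace and stop on an object; "force" is the grip in N (left out, the last holds). Time passes only in rows, so rows that repeat a pose let the fingers close. It gives the time, the measured TCP pose, the force and the opening at its end, in the units of the state.
- robot.sense(): the state, without advancing time (a new reading comes with each control period).
- robot.grab_frame(name): name is "side" or "top" or "wrist"; returns the picture (480x640x3 uint8, blue, green, red); there is no depth.
- robot.calibration(name): a dict with "vfov" (degrees; the focal length in pixels is half the picture's height over the tangent of half this angle, whatever the lens; pixels are square), "cx", "cy" (the principal point, pixels), "dist" ([k1, k2, p1, p2, k3] as OpenCV has them; the pictures are not rectified), "cam_to_world" (4x4, takes a point from camera to world coordinates); the wrist camera has in their place "tool_from_camera" (4x4, takes a point from camera to tool coordinates, whose origin is the TCP and whose axes are the tool frame's). Camera axes: x right, y down, z forward; pixel columns grow to the right and rows downward; lengths in m; the calibration is good to about 2 mm. A picture is of the moment at which its call begins: read the wrist's pose just before it. calibration takes no time and is no camera call.
- robot.job_done(): hands the job in, once; it reports no verdict.
The state is a dict: "time": time; "q": joint angles; "qd": joint speeds; "joint_torque": joint torques, N m; "ee_pos": TCP position; "tcp_rot": TCP orientation; "ft_force": force on the tool from outside, world axes, zero at the start; "ft_torque": the same for the moment, N m; "grip_width": finger opening in m.
Only numpy, scipy, OpenCV 4.12 (cv2) and the standard library are available. Lean on these libraries where they do the work, as an engineer would, in place of code of your own. Each camera call takes 0.05 s, during which the arm holds its last target. There are 200 camera calls.

## Task

Complete the pair in the wooden sorting tray of this salvage store: one round pocket already holds a brass rail socket, the other is empty. Of the three loose sockets on the bench, take the brass one that stands on its flange with its hub up (not the upturned brass one, not the dark iron one) and seat it in the empty pocket the same way: flange down, flat on the pocket floor, hub up. Set it down rather than dropping it, and leave the other two sockets where they are.

Things in the scene. Friction and masses are not known exactly. Their poses are not given: they have to be found in the camera images.
- brass_socket (a point): The brass rail socket to move, 0.26 to 0.44 kg: a round flange 64 mm wide, 6 mm thick, below; on it a round hub 34 mm in diameter, bored at the top (small fillet at its foot); 60 mm high in all. It starts flange down on the bench. Point: on its axis, half-way up (30 mm above the underside); z runs from flange to hub. Round, yaw is free; grip it by the hub.
- empty_pocket (a point): Empty round pocket of the fixed light-wood tray: 84 mm in diameter, 10 mm deep, green floor. Point: centre of the pocket's floor, 12 mm above the bench (tray top 22 mm); z up. The tray is 130 by 250 mm and turned any way; its other pocket, centred 115 mm away along this point's -y, holds a brass socket fixed as a pattern (top 72 mm above the bench).
- upturned_brass_socket (a point): A bystander: the same kind of brass socket upside down, standing on its 34 mm hub with the flat 64 mm flange on top, 60 mm high. The point lies on its axis half-way up. To be left where it is.
- iron_socket (a point): A bystander: a dark iron socket of the same shape and size, standing on its flange, hub up. The point lies on its axis half-way up. To be left where it is.

How it is judged (in metres and radians):
At the end, for the whole second after the job is handed in: The brass socket rests in the empty pocket, released and at rest, flange down on the pocket's floor (centre within 15 mm of the pocket's axis and 26 to 33 mm above its floor, hub up and upright within 0.1 rad) (horizontal distance between brass_socket and empty_pocket below 0.015 m and z of brass_socket in the frame of empty_pocket between 0.026 and 0.033 m and angle between brass_socket's own z axis and vertical below 0.1 rad and linear speed of brass below 0.02 m/s); the robot touches nothing.
It fails at once if the upturned brass socket or the iron socket is shifted by more than 20 mm (distance of any of upturned_brass_socket, iron_socket from where it was at the start of the episode above 0.02 m).
It fails at once if the brass socket is dropped onto the tray (let go and falling faster than 0.7 m/s, a fall of about 25 mm) (horizontal distance between brass_socket and empty_pocket below 0.08 m and contact force between the fingers and brass below 0.1 N and linear speed of brass above 0.7 m/s).
It also fails if it takes over 38 s, if anything falls off the work surface, if the arm or the gripper's body presses on something with over 40 N, if the wrist force passes 120 N, or if a joint passes its speed limit or range.

## Working session

There is one attempt and no reset: what is moved stays moved. The work goes in short steps, Python scripts to look and compute and a tool call to move; the robot and the scene stay as the last step left them, time stands still between calls to the robot, and variables do not carry over. Pictures are saved under pics/ and viewed, about 8 in all and at most 12, crops included, and the job is handed in when it is done.

Besides the shell and the picture viewer there is one more tool, called as name(argument=value, ...) on one line, values as JSON. arm_command: Moves the arm, as the interface text tells. Its arguments: {"type":"object","properties":{"moves":{"type":"array","items":{"type":"array","items":{"type":"array","items":{"type":"number"}}}},"fingers":{"type":"number"},"force":{"type":"number"}},"required":["moves"]}

```bash
mkdir -p pics
cat > h.py <<'E'
import numpy as np,cv2
from rig import robot
from scipy.spatial.transform import Rotation as R
def cam(n,s=None):
    c=robot.calibration(n);f=240/np.tan(np.radians(c["vfov"]/2))
    K=np.array([[f,0,c["cx"]],[0,f,c["cy"]],[0,0,1.]])
    if "cam_to_world" in c: T=np.array(c["cam_to_world"])
    else:
        s=s or robot.sense();W=np.eye(4);W[:3,:3]=R.from_euler("xyz",s["tcp_rot"],degrees=True).as_matrix();W[:3,3]=s["ee_pos"];T=W@np.array(c["tool_from_camera"])
    return K,np.array(c["dist"],float),T
def px2w(C,u,v,z):
    K,d,T=C;p=cv2.undistortPoints(np.array([[[u,v]]],float),K,d)[0,0]
    r=T[:3,:3]@[p[0],p[1],1];return T[:3,3]+r*(z-T[2,3])/r[2]
def w2px(C,P):
    K,d,T=C;I=np.linalg.inv(T);return cv2.projectPoints(np.atleast_2d(P).astype(float),cv2.Rodrigues(I[:3,:3])[0],I[:3,3],K,d)[0][:,0]
def tool(P,s=None):
    s=s or robot.sense();M=R.from_euler("xyz",s["tcp_rot"],degrees=True).as_matrix();return M.T@(np.array(P)-s["ee_pos"])/0.04
E
python3 - <<'E'
from h import *
s=robot.sense();print(s)
for n in("top","side"):
    cv2.imwrite(f"pics/{n}0.png",robot.grab_frame(n));C=cam(n);print(n,C[2].round(3).tolist(),C[0][0,0],C[1])
E
```

```text
{'time': 0.0, 'q': array([ 6.70804464e+01,  1.87322913e+01, -1.10899849e+01,  6.02754959e+01,
        2.25884991e-03,  8.23109705e+01]), 'qd': array([ 0.0158292 ,  0.13169968, -0.06753137,  0.05791722,  0.01624096,
        0.05755164]), 'joint_torque': array([ 7.86644136e-05, -4.43393326e+01,  2.62443477e+01,  1.51754514e-02,
       -2.40325255e-05,  5.02216508e-07]), 'ee_pos': array([0.14424062, 0.5301614 , 0.23051416]), 'tcp_rot': array([-89.98467989,   0.09659079,  74.76948682]), 'ft_force': array([-0.85678594,  0.58080219, -0.72564884]), 'ft_torque': array([ 0.02227064, -0.04688482, -0.02972998]), 'grip_width': 0.08531648243353722}
top [[0.02, -0.983, 0.183, 0.331], [-1.0, -0.02, -0.002, -0.022], [0.006, -0.183, -0.983, 1.05], [0.0, 0.0, 0.0, 1.0]] 510.26224295898317 [0.0068562 0.        0.        0.        0.       ]
side [[-0.989, -0.121, 0.079, 0.471], [-0.144, 0.762, -0.632, 0.479], [0.016, -0.636, -0.771, 0.663], [0.0, 0.0, 0.0, 1.0]] 499.1736232231903 [-0.10736161  0.          0.          0.          0.        ]
```

View pics/top0.png

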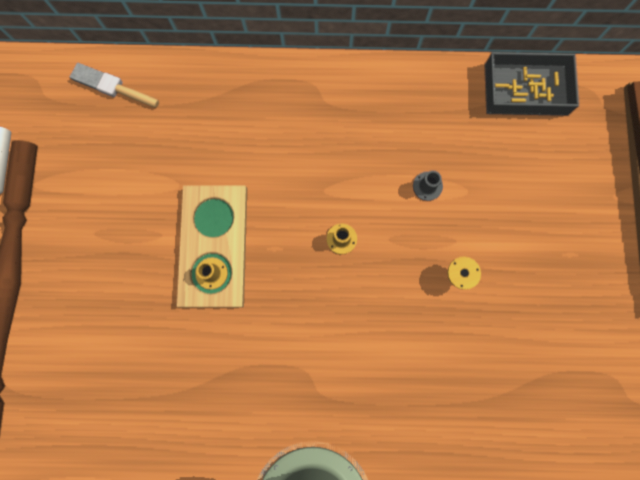

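View pics/side0.png

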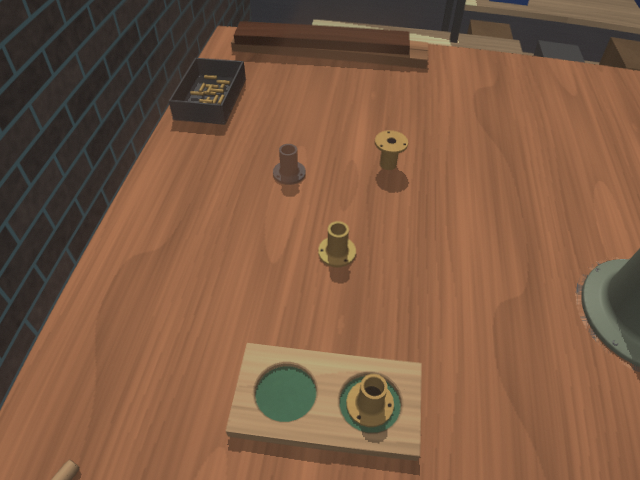

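The top picture shows the target brass socket with its hub rim near (342,234). The empty pocket is at (214,217) and the pattern socket at (211,273). Iron is at (428,185) and the upturned one at (465,272). The side picture agrees: target rim (338,229), pocket (286,392).

Run:
```python
from h import *
t,s=cam("top"),cam("side")
for n,a,b,z in[("rim",(342,234),(338,229),.06),("flange",(342,239),(337,251),.004),("pocket",(214,217),(286,392),.017),("pattern rim",(206,270),(374,383),.072),("iron",(433,178),(289,149),.06),("up",(465,273),(391,141),.06)]:
    print(n,px2w(t,*a,z).round(4),px2w(s,*b,z).round(4))
# colour-based pocket
im=cv2.imread("pics/top0.png");hsv=cv2.cvtColor(im,cv2.COLOR_BGR2HSV)
m=cv2.inRange(hsv,(60,80,40),(95,255,255));m[:150]=0;m[245:]=0
M=cv2.moments(m,True);print(M["m00"],M["m10"]/M["m00"],M["m01"]/M["m00"])
S=robot.sense();print(tool([.45,-.04,.2]))
c=robot.calibration("wrist");print(np.round(c["tool_from_camera"],3).tolist(),c["vfov"])
```

```text
rim [ 0.5161 -0.0485  0.06  ] [ 0.5169 -0.047   0.06  ]
flange [ 0.5159 -0.0502  0.004 ] [ 0.5165 -0.0466  0.004 ]
pocket [0.5544 0.2156 0.017 ] [0.5523 0.2174 0.017 ]
pattern rim [0.4381 0.2119 0.072 ] [0.4383 0.2113 0.072 ]
iron [ 0.6347 -0.2303  0.06  ] [ 0.6321 -0.2289  0.06  ]
up [ 0.4438 -0.2893  0.06  ] [ 0.4453 -0.284   0.06  ]
1081.0 213.2386679000925 217.5790934320074
[-11.74546539   0.78037338 -11.11985949]
[[1.0, 0.0, 0.0, 0.0], [0.0, -0.292, 0.956, -0.142], [0.0, -0.956, -0.292, 0.075], [0.0, 0.0, 0.0, 1.0]] 59.23278543548985
```

arm_command(moves=[[[-1, 0, -1.1, 0, 0, 0], [-2.2, 0.2, -2.4, 0, 0, 0], [-3.4, 0.3, -3.7, 0, 0, 0], [-4.6, 0.5, -5, 0, 0, 0], [-5.8, 0.6, -6.4, 0, 0, 0], [-7, 0.7, -7.7, 0, 0, 0], [-8, 0.8, -8.9, 0, 0, 0], [-9, 0.9, -10, 0, 0, 0]]], fingers=1, force=50)

```text
time: 1.1
ee_pos: [0.4131, 0.1115, 0.1977]
tcp_rot: [-90.0, 0.1, 74.8]
ft_force: [0.9, 0.2, 0.4]
grip_width: 0.0855
```

Run:
```python
from h import *
s=robot.sense();print(s["time"],s["q"].round(1),s["ee_pos"],s["tcp_rot"],tool([.5165,-.048,.15],s))
```

```text
1.1 [  5.2   7.5 -31.   51.5  -0.1  20.5] [0.41312334 0.11149029 0.19768192] [-9.00026229e+01  6.61820078e-02  7.47558934e+01] [-3.16605826  1.19586804 -3.54180493]
```

arm_command(moves=[[[-0.9, 0.3, -1, 0, 0, 0], [-1.8, 0.6, -2, 0, 0, 0], [-2.6, 0.9, -2.9, 0, 0, 0], [-3.15, 1.2, -3.55, 0, 0, 0], [-3.15, 1.2, -3.55, 0, 0, 0], [-3.15, 1.2, -3.55, 0, 0, 0]]])

```text
time: 1.85
ee_pos: [0.5162, -0.047, 0.1495]
tcp_rot: [-89.9, 0.0, 74.8]
ft_force: [-0.4, 0.1, -0.8]
grip_width: 0.0854
```

Run:
```python
from h import *
s=robot.sense();print(s["time"],s["q"].round(1),s["ee_pos"],s["tcp_rot"],tool([.5165,-.048,.022],s))
C=cam("wrist",s);im=robot.grab_frame("wrist")
th=np.linspace(0,2*np.pi,24,endpoint=False);c=np.c_[np.cos(th),np.sin(th),0*th]
for r,z in((.017,.06),(.032,.006)):
    for p in w2px(C,c*r+[.5165,-.048,z]): cv2.circle(im,tuple(int(x) for x in p.round()),1,(255,0,255),-1)
cv2.imwrite("pics/w1.png",im)
```

```text
1.85 [-13.3  19.6 -22.7  47.8  -0.    1.9] [ 0.51615603 -0.04696528  0.14947877] [-8.99061088e+01  4.96738829e-02  7.47605677e+01] [-0.01993508  3.18695866 -0.02031891]
```

View pics/w1.png

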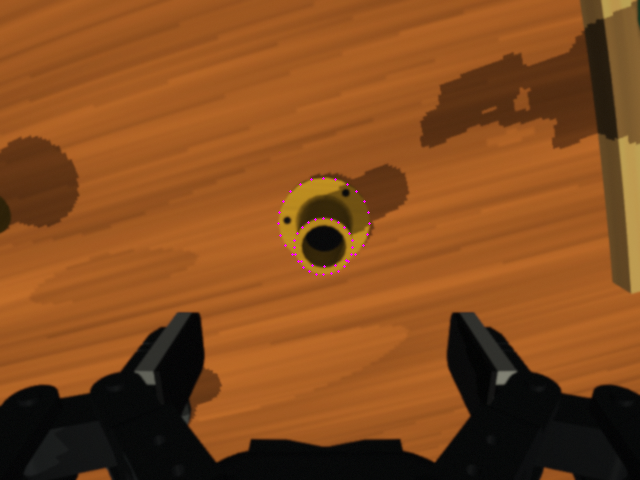

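The wrist picture shows the hub rim around (323,245) and the flange around (325,220). My projected circles lie right on both, so I can descend and grip.

arm_command(moves=[[[0, 0.6, 0, 0, 0, 0], [0, 1.2, 0, 0, 0, 0], [0, 1.8, 0, 0, 0, 0], [0, 2.4, 0, 0, 0, 0], [-0.02, 2.8, -0.02, 0, 0, 0], [-0.02, 3.15, -0.02, 0, 0, 0], [-0.02, 3.15, -0.02, 0, 0, 0], [-0.02, 3.15, -0.02, 0, 0, 0]]])

```text
time: 2.9
ee_pos: [0.5171, -0.0477, 0.0243]
tcp_rot: [-90.0, 0.0, 74.8]
ft_force: [0.8, 1.1, -0.1]
grip_width: 0.0856
```

arm_command(moves=[[[0, 0, 0, 0, 0, 0], [0, 0, 0, 0, 0, 0], [0, 0, 0, 0, 0, 0], [0, 0, 0, 0, 0, 0], [0, 0, 0, 0, 0, 0], [0, 0, 0, 0, 0, 0], [0, 0, 0, 0, 0, 0], [0, 0, 0, 0, 0, 0]]], fingers=-1, force=50)

```text
time: 3.9
ee_pos: [0.5174, -0.048, 0.0248]
tcp_rot: [-90.0, 0.1, 74.8]
ft_force: [-0.8, -0.6, 5.1]
grip_width: 0.033
```

arm_command(moves=[[[0, -0.3, 0, 0, 0, 0], [0, -0.8, 0, 0, 0, 0], [0, -1.3, 0, 0, 0, 0], [0, -1.8, 0, 0, 0, 0], [0, -2.3, 0, 0, 0, 0], [0, -2.5, 0, 0, 0, 0], [0, -2.5, 0, 0, 0, 0]]])

```text
time: 4.78
ee_pos: [0.5175, -0.0479, 0.1251]
tcp_rot: [-90.1, 0.1, 74.8]
ft_force: [0.2, -0.1, -2.5]
grip_width: 0.033
```

Run:
```python
from h import *
s=robot.sense();print(s["time"],s["q"].round(1),s["ee_pos"],s["ft_force"],s["grip_width"],tool([.5535,.2165,.0368+.06],s))
```

```text
4.775 [-13.4  21.2 -24.4  44.4  -0.1   1.8] [ 0.5175449  -0.04786422  0.12513189] [ 0.20368854 -0.06289288 -2.47230314] 0.03298684264513317 [6.61451086 0.69919767 0.8656277 ]
```

arm_command(moves=[[[0.6, 0, 0.1, 0, 0, 0], [1.6, 0, 0.2, 0, 0, 0], [2.6, 0, 0.35, 0, 0, 0], [3.6, 0, 0.5, 0, 0, 0], [4.6, 0, 0.6, 0, 0, 0], [5.5, 0, 0.7, 0, 0, 0], [6.2, 0, 0.8, 0, 0, 0], [6.6, 0, 0.87, 0, 0, 0]]])

```text
time: 5.78
ee_pos: [0.5524, 0.2172, 0.1235]
tcp_rot: [-90.0, 0.1, 74.9]
ft_force: [0.1, -1.6, -2.3]
grip_width: 0.0325
```

arm_command(moves=[[[0, 0.2, 0, 0, 0, 0], [0, 0.5, 0, 0, 0, 0], [0, 0.7, 0, 0, 0, 0], [0, 0.7, 0, 0, 0, 0]]])

```text
time: 6.28
ee_pos: [0.5515, 0.2161, 0.0943]
tcp_rot: [-89.9, 0.2, 74.8]
ft_force: [-0.2, -0.3, -2.8]
grip_width: 0.0325
```

Run:
```python
from h import *
s=robot.sense();print(s["time"],s["ee_pos"],s["tcp_rot"],s["ft_force"],s["grip_width"],tool([.5535,.2165,.0368],s))
C=cam("wrist",s);im=robot.grab_frame("wrist")
th=np.linspace(0,2*np.pi,36,endpoint=False);c=np.c_[np.cos(th),np.sin(th),0*th]
e=s["ee_pos"]
for r,o,col in((.042,[.5535,.2165,.022],(255,0,255)),(.032,[e[0],e[1],e[2]-.0188],(255,255,0)),(.017,[e[0],e[1],e[2]+.0352],(255,255,0))):
    for p in w2px(C,c*r+o): cv2.circle(im,tuple(int(x) for x in p.round()),1,col,-1)
cv2.imwrite("pics/w2.png",im)
```

```text
6.275 [0.55154336 0.21606539 0.09431584] [-89.86284543   0.19549134  74.81271486] [-0.22144964 -0.2677686  -2.83893912] 0.03250020441409859 [ 0.0282064   1.43769785 -0.04780275]
```

View pics/w2.png

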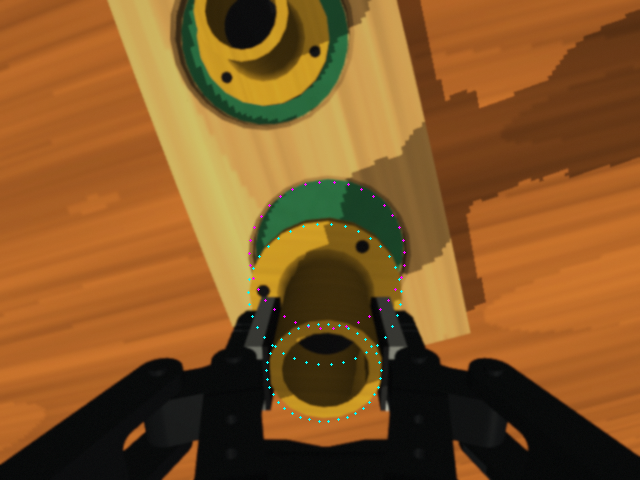

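The wrist picture shows the pocket's rim, centred near (328,250), on the projected magenta circle. The held flange and hub also lie on their predicted circles, so the socket is upright with no slip. I'm lowering it now.

arm_command(moves=[[[0.03, 0.2, -0.05, 0, 0, 0], [0.03, 0.45, -0.05, 0, 0, 0], [0.03, 0.7, -0.05, 0, 0, 0], [0.03, 0.9, -0.05, 0, 0, 0], [0.03, 1.1, -0.05, 0, 0, 0], [0.03, 1.25, -0.05, 0, 0, 0], [0.03, 1.32, -0.05, 0, 0, 0], [0.03, 1.32, -0.05, 0, 0, 0]]])

```text
time: 7.32
ee_pos: [0.5541, 0.2169, 0.0421]
tcp_rot: [-89.9, 0.2, 74.8]
ft_force: [0.2, -0.8, -3.1]
grip_width: 0.0332
```

arm_command(moves=[[[0, 0.05, 0, 0, 0, 0], [0, 0.09, 0, 0, 0, 0], [0, 0.12, 0, 0, 0, 0], [0, 0.14, 0, 0, 0, 0], [0, 0.14, 0, 0, 0, 0]]])

```text
time: 7.95
ee_pos: [0.5541, 0.2168, 0.0369]
tcp_rot: [-89.9, 0.2, 74.8]
ft_force: [-1.6, -0.7, 3.0]
grip_width: 0.0334
```

The force rose from -3 N to +3 N at the expected height, so it has touched down. Releasing.

arm_command(moves=[[[0, 0, 0, 0, 0, 0], [0, 0, 0, 0, 0, 0], [0, 0, 0, 0, 0, 0], [0, 0, 0, 0, 0, 0], [0, 0, 0, 0, 0, 0], [0, 0, 0, 0, 0, 0], [0, 0, 0, 0, 0, 0]]], fingers=1)

```text
time: 8.82
ee_pos: [0.5541, 0.2169, 0.0369]
tcp_rot: [-89.9, 0.2, 74.8]
ft_force: [-0.1, -0.9, -0.9]
grip_width: 0.0858
```

arm_command(moves=[[[0, -0.3, 0, 0, 0, 0], [0, -0.8, 0, 0, 0, 0], [0, -1.4, 0, 0, 0, 0], [0, -2, 0, 0, 0, 0], [0, -2.6, 0, 0, 0, 0], [0, -3, 0, 0, 0, 0], [0, -3, 0, 0, 0, 0], [0, -3, 0, 0, 0, 0]]])

```text
time: 9.82
ee_pos: [0.5538, 0.217, 0.1562]
tcp_rot: [-89.9, 0.2, 74.8]
ft_force: [-0.2, 0.1, -0.1]
grip_width: 0.0853
```

Run:
```python
from h import *
s=robot.sense();print(s["time"],s["ee_pos"],s["ft_force"],s["grip_width"])
C=cam("wrist",s);im=robot.grab_frame("wrist")
th=np.linspace(0,2*np.pi,36,endpoint=False);c=np.c_[np.cos(th),np.sin(th),0*th]
for r,z,col in((.042,.022,(255,0,255)),(.032,.018,(255,255,0)),(.017,.072,(255,255,0))):
    for p in w2px(C,c*r+[.5535,.2165,z]): cv2.circle(im,tuple(int(x) for x in p.round()),1,col,-1)
cv2.imwrite("pics/w3.png",im);cv2.imwrite("pics/s3.png",robot.grab_frame("side"))
```

```text
9.825 [0.55384009 0.21698155 0.15617677] [-0.22499308  0.11851389 -0.0918714 ] 0.08532831480487459
```

View pics/w3.png

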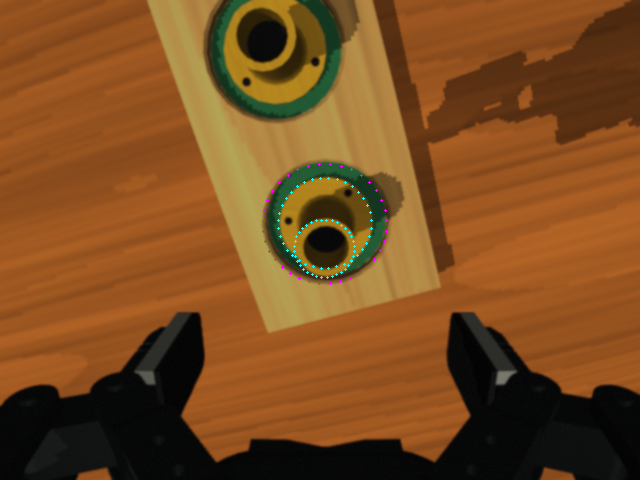

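View pics/s3.png

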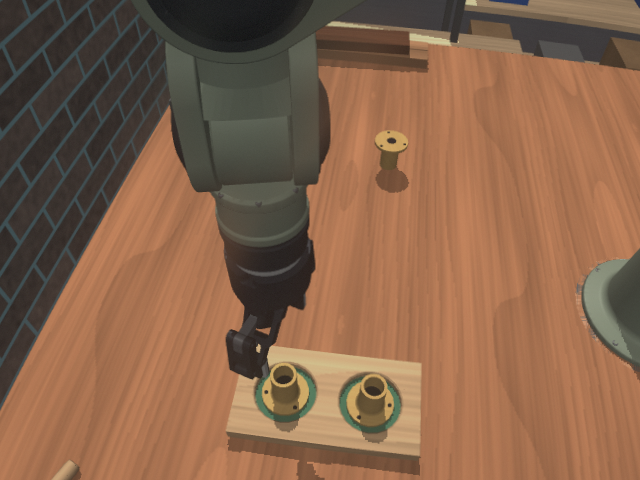

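The wrist picture shows the socket's rim near (325,248) and its flange near (325,222), concentric with the pocket and matching the seated prediction. In the side picture it stands upright at (285,390), like the pattern, and the upturned socket hasn't moved.

```bash
python3 -c "
from rig import robot
print(robot.job_done())"
```

```text
the job is handed in; nothing more can be done
None
```

The brass socket is in the empty pocket, flange down and hub up, and I handed the job in at about 10 s of the 38 s allowed.

- **Moving it:** I gripped it by the hub, carried it over and lowered it until it touched the pocket floor. The force reading went from -3 N to +3 N at the expected height. Then I opened the fingers and raised the gripper about 12 cm.
- **Last checks:** In the final wrist picture the socket is within about 2 mm of the pocket's centre, and its rim and flange match the circles I predicted for a flat, upright seat. The gripper was fully open with about 0 N on it.
- **Other sockets:** In the side picture the upturned brass one is where it started. The arm hid the iron one in that picture, so I couldn't see it at the end, but the arm's path never went near it.

No check failed or disagreed.

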